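# Cover the two opened housings on the surface plate

## Robot

A 6-joint arm with a two-finger parallel gripper is mounted at the origin on the work surface. World frame = base frame: x ahead of the robot, y to its left, z up, the work surface at z = 0. Lengths are in m, angles in rad, forces in N, time in s.
With the tool pointing down it reaches from about 0.375 to 0.9 m from the base axis. Payload 3.1 kg.
Tool frame: the origin (TCP) lies on the centre line of the jaws, within the pads' length; the fingertips stand 17 mm ahead of it and the grasp point (between the pads) lies 2 mm behind it; z points along the fingers, y is the direction in which the jaws open and shut (so a half turn about z gives the same grasp; the last joint's range is limited). The gripper opens to 87 mm and grips with 3 to 60 N. Pads are 19 mm wide; open, the fingers measure 117 mm over their backs; the gripper's body (75 mm by 190 mm) begins 51 mm behind the grasp point.
Start: joints at [-1.391, 0.527, 1.433, -0, 1.181, -0.178], TCP at [0.219, -0.585, 0.21] pointing down, gripper open.
Joint ranges: [-3.08, 3.08], [-0.75, 2.2], [0.22, 2.44], [-1.43, 4.57], [0, 2.65], [-2.85, 2.85]. Speed limits (rad/s): [2.79, 2.79, 3.14, 3.14, 3.14, 3.14].

## Interface

Orientations are given as a rotation vector (axis times angle).
In Python, from cell import * gives the robot as it stands. The module is installed in compiled form; this text tells all that it offers.
- The arm moves only by the tool apply_moves, never from a script. Its argument "series" is one flat list of numbers, 7 for each row, row after row: the finger opening in mm, from 0 to 87, then the shift along the tool's x, y, z in mm, then the turn, a rotation vector about the tool's x, y, z in rad. A call has 1 to 8 rows; each row shifts and turns the commanded pose from where the row before left it, along the tool's axes as they then stand; what a row does not reach is not made up. A row lasts 1/10 s, in which the tool goes at most 50 mm and 8.59 degrees, less where a joint would pass 70% of its speed; a pose out of reach is approached as far as the arm can. A call with a gripper value outside its range is refused whole. The fingers move at their own pace and stop on an object; "squeeze" is the grip in N (left out, the last holds). Time passes only in rows, so rows that do not move let the fingers close. It gives the time, the measured TCP pose, the force and the opening at its end, in the units of the state.
- sense(): the state, without advancing time (a new reading comes with each control period).
- get_image(name): name is "scene" or "top"; returns a dict with "image" (420x560x3 uint8, red, green, blue), "fovy" (degrees; the focal length in pixels is half the picture's height over the tangent of half this angle, whatever the lens; pixels are square), "cx", "cy" (the principal point, pixels), "extrinsics" (4x4, takes a point from world to camera coordinates). Camera axes: x right, y down, z forward; pixel columns grow to the right and rows downward; lengths in m; the calibration is good to about 2 mm. A picture is of the moment at which its call begins. There is no depth.
- finish_job(): hands the job in, once; it reports no verdict.
The state is a dict: "t": time; "q": joint angles; "joint_velocities": joint speeds; "joint_efforts": joint torques, N m; "eef_pos": TCP position; "tool_rot": TCP orientation; "ft_force": force on the tool from outside, world axes, zero at the start; "moment": the same for the moment, N m; "gripper_width": finger opening in m.
Only numpy, scipy, OpenCV 4.12 (cv2) and the standard library are available. Lean on these libraries where they do the work, as an engineer would, in place of code of your own. Each camera call takes 0.05 s, during which the arm holds its last target.

## Task

Two opened housings stand on the granite plate, and their covers lie on the bench. First lay the four-hole cover squarely on the blue four-hole housing, its holes over the tapped holes, and let go of it; then pick up the T-shaped three-hole cover and hold it level about a centimetre above the green T-shaped housing, tongue over tongue, each of its holes right over its tapped hole, so that I can start the screws. Finish while still holding it there, motionless, the cover touching nothing else; do not drop either cover, and leave the other things on the bench where they are.

Things in the scene. Friction and masses are not known exactly. Their poses are not given: they have to be found in the camera images.
- cover4: Four-hole cover: bare aluminium plate 118 (x) x 80 (y) x 6 mm, 13 mm holes at x +-46, y +-27; 0.18 kg. A black grip rib 50 long (along x), 14 thick, 36 high stands on the middle of its top, 6 to 42 mm above the underside. Starts flat on the bench, rib up, left or right of the granite. Origin: centre of the underside, z up. A half turn about z makes no difference.
- cover3: Three-hole cover: bare aluminium T-shaped plate, 6 mm: wide part x -52 to 22, 80 wide (y); tongue x 22 to 66, 46 wide; 13 mm holes at (53, 0), (-39, +-27) mm; 0.16 kg. The same black rib (50 x 14 x 36, along x, 6 to 42 mm above the underside) is centred over the origin, the balance point, on the underside; x to the tongue, z up. Starts flat on the bench on the other side.
- housing4: Blue rectangular housing fixed on the granite, 118 (x) x 80 (y) mm, 45 high, open top (cavity 66 x 50, 17 deep), flat rim with four 5 mm tapped holes at x +-46, y +-27 mm. Origin: centre of its underside; top face at z = 45 mm in its frame. Stands left or right of the other housing.
- housing3: Green T-shaped housing fixed on the granite, 45 mm high, outline as the T-shaped cover (wide part x -52 to 22, 80 wide; tongue x 22 to 66, 46 wide); cavity x -27 to 15, 50 wide, 17 deep; 5 mm tapped holes at (53, 0), (-39, +-27) mm. Origin: on its underside, right below the cover's origin when the cover fits; x to the tongue; top face at z = 45 mm in its frame.
- granite: Black granite surface plate, fixed, 250 (x) x 380 (y) mm on two timber bearers, its top 70 mm above the bench. Origin: centre of its underside, at bench height.
- cover3_hole0 (a point): Centre of the tongue hole (53, 0) mm of the T-shaped cover, at the underside.
- housing3_tap0 (a point): Centre of the tongue hole (53, 0) mm of the green T-shaped housing, at its top face.
- cover3_hole1 (a point): Centre of the +y hole of the wide end (-39, 27) mm of the T-shaped cover, at the underside.
- housing3_tap1 (a point): Centre of the +y hole of the wide end (-39, 27) mm of the green T-shaped housing, at its top face.
- cover3_hole2 (a point): Centre of the -y hole of the wide end (-39, -27) mm of the T-shaped cover, at the underside.
- housing3_tap2 (a point): Centre of the -y hole of the wide end (-39, -27) mm of the green T-shaped housing, at its top face.
- screw_tin: Shallow open steel tin, 64 mm across, 30 mm high, in front of the granite plate, nearer the robot. Bystander; origin: centre of its underside.
- driver: Screwdriver lying on the bench in front of the granite plate, roughly across. Bystander; origin near its middle.
- micrometer: Micrometer with a blue frame, about 35 x 135 x 16 mm, lying right of the granite plate. Bystander.
- try_square: Small steel try square, 125 x 90 x 16 mm, lying left of the granite plate. Bystander.
- spare_cover: Small square aluminium cover 60 x 60 x 6 mm with two holes and no rib, on the bench on the right, close to the robot; it fits neither housing. Bystander.
- vee_block: Steel vee block 45 x 60 x 38 mm, at the far left. Bystander.
- ring_gauge: Steel ring gauge 56 mm across, 18 mm high, at the far right. Bystander.

How it is judged:
On the way, in this order (a step that is already met when the one before it is completed fails the run):
1. the four-hole cover lies squarely on the blue housing, released (horizontal distance between cover4 and housing4 below 0.004 m and angle between the x axis of cover4 and the x axis of housing4, either way round below 0.07 rad and z of cover4 in the frame of housing4 between 0.0435 and 0.0475 m and angle between cover4's own z axis and vertical below 0.05 rad and contact force between the fingers and cover4 below 0.05 N and linear speed of cover4 below 0.02 m/s), for 0.2 s.
2. the T-shaped cover hovers level over the green housing, holes aligned, held by the gripper (horizontal distance between cover3_hole0 and housing3_tap0 below 0.004 m and horizontal distance between cover3_hole1 and housing3_tap1 below 0.004 m and horizontal distance between cover3_hole2 and housing3_tap2 below 0.004 m and z of cover3 in the frame of housing3 between 0.049 and 0.067 m and angle between cover3's own z axis and vertical below 0.07 rad and contact force between the fingers and cover3 above 1 N and contact force between cover3 and housing3 below 0.05 N and contact force between cover3 and housing4 below 0.05 N and contact force between cover3 and cover4 below 0.05 N and contact force between cover3 and granite below 0.05 N and linear speed of cover3 below 0.02 m/s), for 0.2 s.
At the end, for the whole second after the job is handed in: Four-hole cover flat on the blue housing (4 mm, 0.07 rad, either way round), released, at rest. T-shaped cover held still in the fingers, level to 0.07 rad, 4 to 22 mm above the green housing, each hole within 4 mm horizontally of its tapped hole, touching nothing else (all of step 1 and all of step 2); the arm keeps its last pose, push and grip.
It fails at once if a bystander (tin, screwdriver, micrometer, try square, spare cover, vee block, ring gauge) was moved by more than 30 mm (distance of any of screw_tin, driver, micrometer, try_square, spare_cover, vee_block, ring_gauge from where it was at the start of the episode above 0.03 m).
It fails at once if the four-hole cover was dropped (falling free faster than 0.6 m/s) (contact force between the fingers and cover4 below 0.01 N and linear speed of cover4 above 0.6 m/s).
It fails at once if the T-shaped cover was dropped (falling free faster than 0.6 m/s) (contact force between the fingers and cover3 below 0.01 N and linear speed of cover3 above 0.6 m/s).
It also fails if it takes over 69 s, if anything falls off the work surface, if the arm or the gripper's body presses on something with over 40 N, if the wrist force passes 120 N, or if a joint passes its speed limit or range.

## Working session

There is one attempt and no reset: what is moved stays moved. The work goes in short steps, Python scripts to look and compute and a tool call to move; the robot and the scene stay as the last step left them, time stands still between calls to the robot, and variables do not carry over. Pictures are saved under pics/ and viewed, and the job is handed in when it is done.

Besides the shell and the picture viewer there is one more tool, called by a JSON object that holds its "method" and its "body". apply_moves: Moves the arm, as the interface text tells. Its arguments: {"type":"object","properties":{"series":{"type":"array","items":{"type":"number"}},"squeeze":{"type":"number"}},"required":["series"]}

```bash
mkdir -p pics; cat > h.py <<'E'
import numpy as np, cv2, pickle
from cell import *
from scipy.spatial.transform import Rotation as R
def snap(name,fn):
    d=get_image(name); cv2.imwrite(f'pics/{fn}.png',cv2.cvtColor(d['image'],cv2.COLOR_RGB2BGR)); pickle.dump(d,open(f'pics/{fn}.pkl','wb')); return d
def load(fn): return pickle.load(open(f'pics/{fn}.pkl','rb'))
def ray(d,uv):
    f=d['image'].shape[0]/2/np.tan(np.radians(d['fovy'])/2); E=d['extrinsics']
    uv=np.atleast_2d(uv).astype(float)
    c=np.c_[(uv[:,0]-d['cx'])/f,(uv[:,1]-d['cy'])/f,np.ones(len(uv))]
    return -E[:3,:3].T@E[:3,3], c@E[:3,:3]
def toz(d,uv,z):
    o,r=ray(d,uv); return o+r*((z-o[2])/r[:,2])[:,None]
def proj(d,P):
    f=d['image'].shape[0]/2/np.tan(np.radians(d['fovy'])/2); E=d['extrinsics']
    c=np.atleast_2d(P)@E[:3,:3].T+E[:3,3]; return c[:,:2]/c[:,2:]*f+[d['cx'],d['cy']]
E
python3 - <<'E'
from h import *
for n in('top','scene'):
    d=snap(n,n+'0'); print(n,d['fovy'],d['cx'],d['cy'],(-d['extrinsics'][:3,:3].T@d['extrinsics'][:3,3]).round(3)); print(d['extrinsics'].round(3))
s=sense();print({k:np.round(v,3) for k,v in s.items()})
E
```

```text
top 48.48171430783766 280.4568921375911 214.00979739861933 [0.18  0.019 1.578]
[[-0.079 -0.997 -0.002  0.036]
 [-0.972  0.078 -0.22   0.52 ]
 [ 0.219 -0.015 -0.976  1.501]
 [ 0.     0.     0.     1.   ]]
scene 42.09800874064256 281.35978125294037 213.70269110959026 [ 1.084 -0.551  1.442]
[[ 0.667  0.745  0.005 -0.32 ]
 [ 0.644 -0.573 -0.507 -0.283]
 [-0.375  0.341 -0.862  1.837]
 [ 0.     0.     0.     1.   ]]
{'t': np.float64(0.1), 'q': array([-1.391,  0.528,  1.434,  0.   ,  1.181, -0.178]), 'joint_velocities': array([ 0.001, -0.003, -0.002, -0.002, -0.002,  0.   ]), 'joint_efforts': array([  0.   , -44.098, -17.715,   0.063,   0.053,  -0.   ]), 'eef_pos': array([ 0.219, -0.585,  0.209]), 'tool_rot': array([-3.09 , -0.559, -0.   ]), 'ft_force': array([-0.595,  0.341,  0.703]), 'moment': array([ 0.03 , -0.028, -0.004]), 'gripper_width': np.float64(0.087)}
```

```bash
python3 -c "
import cv2
for n in('top0','scene0'):
    i=cv2.imread(f'pics/{n}.png');cv2.imwrite(f'pics/{n}_b.png',cv2.resize(i,(784,588),interpolation=cv2.INTER_CUBIC))"
```

```text
(no output)
```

View pics/top0.png

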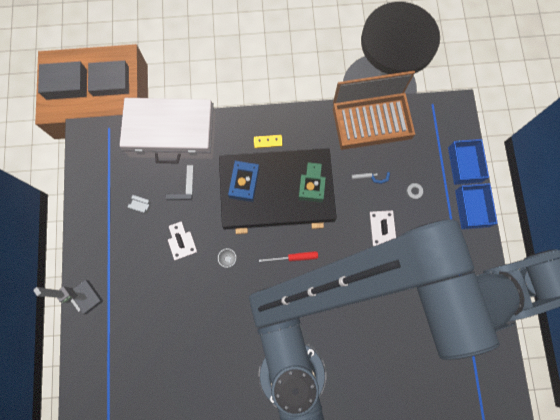

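View pics/scene0.png

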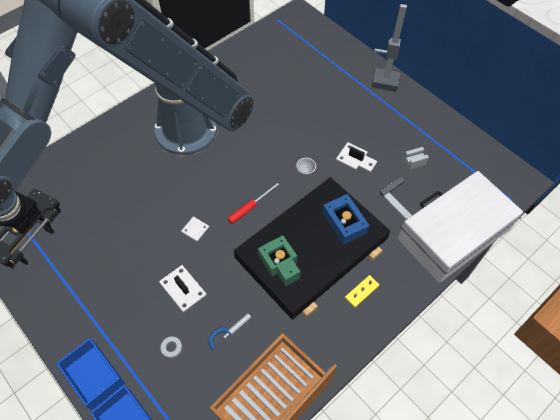

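```bash
python3 -c "
import cv2,numpy as np
t=cv2.imread('pics/top0.png');s=cv2.imread('pics/scene0.png')
def c(i,u,v,w=27,W=390): return cv2.resize(i[v-w:v+w,u-w:u+w],(W,W//1),interpolation=cv2.INTER_NEAREST)
def g(i,l,n): cv2.imwrite(n,np.vstack([np.hstack([c(i,*l[0],W=298),c(i,*l[1],W=298)]),np.hstack([c(i,*l[2],W=298),c(i,*l[3],W=298)])]))
g(t,[(243,180),(312,182),(181,241),(383,227)],'pics/tz.png')
g(s,[(346,218),(279,260),(356,158),(183,288)],'pics/sz.png')"
```

```text
(no output)
```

View pics/tz.png

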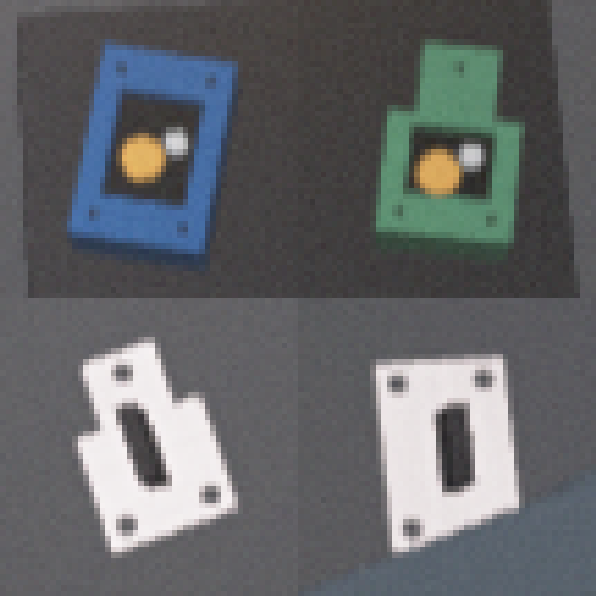

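View pics/sz.png

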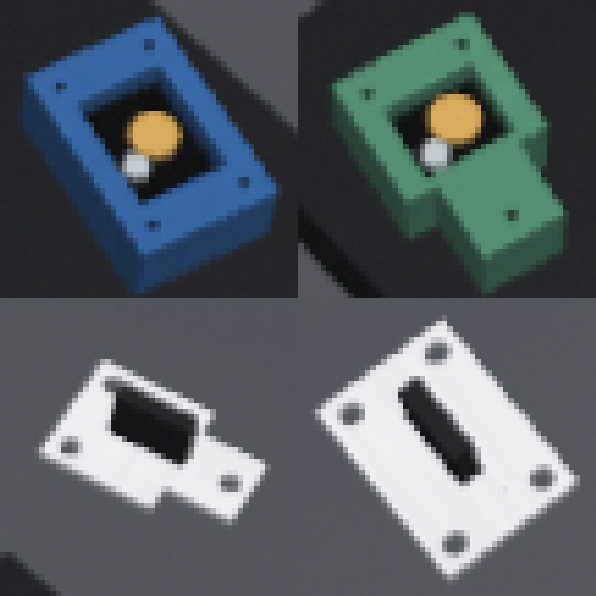

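```bash
cat >> h.py <<'E'
def cen(d,seed,r=3.2):
    g=d['image'].astype(float).sum(2)/3
    for _ in range(6):
        yy,xx=np.mgrid[0:g.shape[0],0:g.shape[1]]
        D=np.hypot(xx-seed[0],yy-seed[1])
        bg=np.median(g[(D>=r)&(D<r+1.5)])
        w=np.clip(bg-g-0.12*bg,0,None)*(D<r)
        seed=np.array([(w*xx).sum(),(w*yy).sum()])/w.sum()
    return seed
def rigid(M,P):
    mc,pc=M.mean(0),P.mean(0); a=M-mc;b=P-pc
    th=np.arctan2((a[:,0]*b[:,1]-a[:,1]*b[:,0]).sum(),(a*b).sum())
    Rm=np.array([[np.cos(th),-np.sin(th)],[np.sin(th),np.cos(th)]])
    t=pc-Rm@mc; return t,th,(M@Rm.T+t-P)*1000
E
cat > m.py <<'E'
from h import *
H4=np.array([[46,27],[46,-27],[-46,27],[-46,-27]])/1e3
H3=np.array([[53,0],[-39,27],[-39,-27]])/1e3
k=54/298
S={'top':{'b':((243,180),(0,0),[(121,68),(211,80),(93,212),(183,229)],H4,.115,2.2),
 'g':((312,182),(298,0),[(461,68),(398,210),(491,219)],H3,.115,2.2),
 'c3':((181,241),(0,298),[(122,373),(127,525),(210,495)],H3,.006,3.3),
 'c4':((383,227),(298,298),[(397,384),(484,379),(412,528)],H4[:3],.006,3.3)},
'scene':{'b':((346,218),(0,0),[(244,182),(152,224),(149,44),(60,86)],H4,.115,2.2),
 'g':((279,260),(298,0),[(512,215),(461,44),(368,93)],H3,.115,2.2),
 'c3':((356,158),(0,298),[(230,482),(70,446)],H3[[0,2]],.006,3.3),
 'c4':((183,288),(298,298),[(541,478),(456,543),(437,352),(351,413)],H4,.006,3.3)}}
for cam in S:
    d=load(cam+'0')
    for n,(c,o,pts,M,z,r) in S[cam].items():
        px=np.array([cen(d,np.array(c)-27+(np.array(p)-o)*k-.5,r) for p in pts])
        P=toz(d,px,z)[:,:2]
        t,th,e=rigid(M,P); print(cam,n,t.round(4),round(th,4),'res mm',e.round(1).tolist(),'px',px.round(1).tolist())
E
python3 m.py
```

```text
top b [0.6347 0.1088] -0.2456 res mm [[0.6, 0.1], [-0.2, 0.2], [-0.1, -0.6], [-0.2, 0.3]] px [[237.5, 164.8], [253.7, 167.2], [232.1, 191.2], [248.6, 193.8]]
top g [ 0.6071 -0.1165] -0.1936 res mm [[0.2, 0.1], [0.2, 0.2], [-0.4, -0.3]] px [[314.0, 166.7], [302.9, 192.6], [319.3, 194.3]]
top c3 [0.4652 0.3417] 0.2821 res mm [[0.1, -0.0], [-0.1, -0.0], [-0.0, 0.0]] px [[175.7, 227.0], [176.5, 254.6], [191.6, 249.1]]
top c4 [ 0.4573 -0.3516] -0.022 res mm [[-0.1, -0.1], [-0.1, 0.1], [0.2, -0.0]] px [[373.4, 215.0], [389.0, 214.1], [376.2, 241.4]]
scene b [0.6303 0.1081] -0.2422 res mm [[-0.1, 0.3], [0.0, -0.2], [0.2, -0.1], [-0.1, 0.0]] px [[362.6, 223.4], [346.2, 231.2], [345.4, 198.6], [329.3, 206.2]]
scene g [ 0.6032 -0.1165] -0.1922 res mm [[-0.1, -0.1], [-0.1, 0.0], [0.2, 0.0]] px [[290.2, 271.4], [281.2, 240.4], [264.1, 249.3]]
scene c3 [0.4607 0.341 ] 0.2786 res mm [[-0.0, -0.0], [0.0, 0.0]] px [[370.1, 164.1], [341.1, 157.4]]
scene c4 [ 0.4535 -0.3526] -0.0224 res mm [[-0.0, -0.1], [-0.1, 0.1], [0.1, 0.1], [0.1, -0.1]] px [[199.7, 293.1], [183.9, 305.0], [180.7, 270.3], [165.1, 281.6]]
```

```bash
cat >> h.py <<'E'
def plan(x,y,z,yaw=None):
    s=sense(); Rm=R.from_rotvec(s['tool_rot']).as_matrix()
    d=Rm.T@(np.array([x,y,z])-s['eef_pos'])*1000
    if yaw is None: yaw=np.arctan2(Rm[1,0],Rm[0,0])
    T=np.array([[np.cos(yaw),np.sin(yaw),0],[np.sin(yaw),-np.cos(yaw),0],[0,0,-1]])
    rv=R.from_matrix(Rm.T@T).as_rotvec()
    print('t',round(float(s['t']),2),'pos',s['eef_pos'].round(4),'yaw',round(np.arctan2(Rm[1,0],Rm[0,0]),4),'tilt',Rm[:,2].round(4),'w',round(float(s['gripper_width']),4),'F',s['ft_force'].round(2))
    print('shift now mm',d.round(1),'turn after',rv.round(4),'rows',np.linalg.norm(d)/40)
    print('  if turned first:',(T.T@(np.array([x,y,z])-s['eef_pos'])*1000).round(1))
E
python3 -c "
from h import *
plan(.4554,-.352,.12,-.0222)"
```

```text
t 0.1 pos [ 0.2188 -0.5847  0.2088] yaw 0.3578 tilt [-3.0e-04  1.9e-03 -1.0e+00] w 0.087 F [-0.59  0.34  0.7 ]
shift now mm [ 303.1 -135.    89.1] turn after [-0.0019  0.      0.38  ] rows 8.588616114850995
  if turned first: [ 231.4 -237.9   88.8]
```

{"method": "apply_moves", "body": {"series": [60, 0, 0, 0, 0, 0, 0.095, 60, 0, 0, 0, 0, 0, 0.095, 60, 0, 0, 0, 0, 0, 0.095, 60, 0, 0, 0, 0, 0, 0.095, 60, 29, -30, 0, 0, 0, 0, 60, 29, -30, 0, 0, 0, 0, 60, 29, -30, 0, 0, 0, 0, 60, 29, -30, 0, 0, 0, 0]}}

```text
t: 0.9
eef_pos: [0.3382, -0.4665, 0.2092]
tool_rot: [-3.14, 0.036, 0.001]
ft_force: [-0.3, 0.5, 0.4]
gripper_width: 0.06
```

{"method": "apply_moves", "body": {"series": [60, 29, -29, 20, 0, 0, 0, 60, 29, -29, 20, 0, 0, 0, 60, 29, -29, 20, 0, 0, 0, 60, 28, -30, 20, 0, 0, 0, 60, 0, 0, 0, 0, 0, 0, 60, 0, 0, 0, 0, 0, 0]}}

```text
t: 1.5
eef_pos: [0.4552, -0.3525, 0.1288]
tool_rot: [-3.14, 0.031, 0.002]
ft_force: [0.4, 0.4, -0.1]
gripper_width: 0.0601
```

```bash
python3 -c "
from h import *
plan(.4554,-.352,.028,-.0222)
snap('top','t1');snap('scene','s1')
plan(.4554,-.352,.028,-.0222)"
```

```text
t 1.5 pos [ 0.4552 -0.3525  0.1288] yaw -0.0196 tilt [-0.0016  0.0011 -1.    ] w 0.0601 F [ 0.4   0.39 -0.14]
shift now mm [  0.3  -0.4 100.8] turn after [-0.0011  0.0016  0.0026] rows 2.5212519420488446
  if turned first: [ 1.000e-01 -5.000e-01  1.008e+02]
t 1.6 pos [ 0.4549 -0.3547  0.1301] yaw -0.0228 tilt [ 4.0e-04 -1.2e-03 -1.0e+00] w 0.0599 F [ 0.43 -0.31  0.58]
shift now mm [  0.4  -2.9 102. ] turn after [ 0.0012 -0.0005 -0.0006] rows 2.552221101054516
  if turned first: [  0.4  -2.7 102.1]
```

View pics/s1.png

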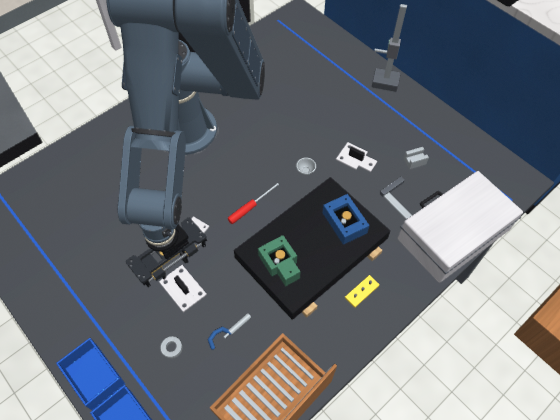

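{"method": "apply_moves", "body": {"series": [60, 0, -1, 30, 0, 0, 0, 60, 0, -1, 30, 0, 0, 0, 60, 0, 0, 15, 0, 0, 0, 60, 0, 0, 0, 0, 0, 0, 60, 0, 0, 0, 0, 0, 0]}}

```text
t: 2.1
eef_pos: [0.4549, -0.3532, 0.0554]
tool_rot: [3.14, -0.038, 0.001]
ft_force: [0.7, -0.8, 1.0]
gripper_width: 0.0603
```

```bash
python3 -c "
from h import *
plan(.4554,-.352,.028,-.0222)
snap('scene','s2')
plan(.4554,-.352,.028,-.0222)
i=cv2.imread('pics/s2.png');cv2.imwrite('pics/s2z.png',cv2.resize(i[220:340,110:260],(750,600),interpolation=cv2.INTER_CUBIC))"
```

```text
t 2.1 pos [ 0.4549 -0.3532  0.0554] yaw -0.0242 tilt [ 9.0e-04 -1.2e-03 -1.0e+00] w 0.0603 F [ 0.68 -0.75  1.02]
shift now mm [ 0.5 -1.3 27.4] turn after [ 0.0012 -0.0009 -0.002 ] rows 0.6853659890336157
  if turned first: [ 0.5 -1.3 27.4]
t 2.15 pos [ 0.4553 -0.3534  0.0559] yaw -0.0238 tilt [ 0.0017 -0.0021 -1.    ] w 0.0597 F [-0.31  0.01  1.25]
shift now mm [-0.  -1.4 27.9] turn after [ 0.002  -0.0018 -0.0016] rows 0.69806310056831
  if turned first: [ 0.  -1.4 27.9]
```

View pics/s2z.png

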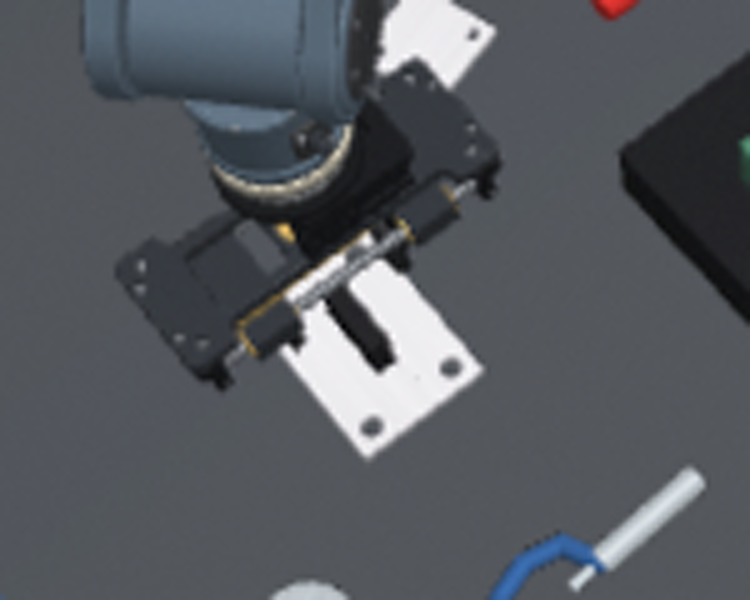

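{"method": "apply_moves", "body": {"series": [60, 0, -1, 14, 0, 0, 0, 60, 0, 0, 13, 0, 0, 0, 60, 0, 0, 0, 0, 0, 0, 0, 0, 0, 0, 0, 0, 0, 0, 0, 0, 0, 0, 0, 0, 0, 0, 0, 0, 0, 0, 0, 0, 0, 0, 0, 0, 0, 0, 0, 0, 0, 0, 0, 0, 0], "squeeze": 35}}

```text
t: 2.95
eef_pos: [0.4553, -0.3507, 0.0279]
tool_rot: [3.141, -0.035, 0.001]
ft_force: [-0.2, -0.4, 1.9]
gripper_width: 0.028
```

{"method": "apply_moves", "body": {"series": [0, 0, 0, 0, 0, 0, 0, 0, 0, 0, 0, 0, 0, 0]}}

```text
t: 3.15
eef_pos: [0.4552, -0.3507, 0.0278]
tool_rot: [3.141, -0.035, 0.0]
ft_force: [0.4, 0.2, 0.1]
gripper_width: 0.0124
```

```bash
python3 -c "
from h import *
plan(.4554,-.352,.028,-.0222)
snap('scene','s3'); snap('top','t3')
plan(.4554,-.352,.028,-.0222)
d=load('s3')
from m import H4,H3
" | grep -v res; cat > c.py <<'E'
from h import *
H4=np.array([[46,27],[46,-27],[-46,27],[-46,-27]])/1e3
H3=np.array([[53,0],[-39,27],[-39,-27]])/1e3
def pose(d,seeds,M,z,r):
    px=np.array([cen(d,np.array(p,float),r) for p in seeds]); t,th,e=rigid(M,toz(d,px,z)[:,:2])
    print(t.round(4),round(th,4),e.round(1).tolist(),px.round(1).tolist()); return t,th
E
python3 -c "
from c import *
pose(load('s3'),[[199.7, 293.1], [183.9, 305.0]],H4[:2],.006,3.3)
pose(load('scene0'),[[199.7, 293.1], [183.9, 305.0]],H4[:2],.006,3.3)"
```

```text
t 3.15 pos [ 0.4552 -0.3507  0.0278] yaw -0.0222 tilt [ 2.e-04 -3.e-04 -1.e+00] w 0.0124 F [0.41 0.22 0.08]
shift now mm [ 0.2  1.3 -0.2] turn after [ 0.0003 -0.0002  0.    ] rows 0.0339219709737119
  if turned first: [ 0.2  1.3 -0.2]
t 3.25 pos [ 0.4552 -0.3507  0.0278] yaw -0.0222 tilt [ 2.e-04 -2.e-04 -1.e+00] w 0.012 F [-0.51 -0.69  0.97]
shift now mm [ 0.2  1.3 -0.2] turn after [ 0.0002 -0.0002 -0.    ] rows 0.03389743773380069
  if turned first: [ 0.2  1.3 -0.2]
[ 0.4536 -0.3525] -0.0215 [[0.0, 0.0], [-0.0, -0.0]] [[199.7, 293.1], [184.0, 304.9]]
[ 0.4535 -0.3527] -0.0207 [[-0.0, -0.1], [0.0, 0.1]] [[199.7, 293.1], [183.9, 305.0]]
```

{"method": "apply_moves", "body": {"series": [0, 0, 0, -5, 0, 0, 0, 0, 0, 0, -10, 0, 0, 0, 0, 0, 0, -15, 0, 0, 0, 0, 0, 0, 0, 0, 0, 0, 0, 0, 0, 0, 0, 0, 0]}}

```text
t: 3.75
eef_pos: [0.4554, -0.3508, 0.0582]
tool_rot: [3.141, -0.035, 0.001]
ft_force: [-0.2, 0.2, -1.5]
gripper_width: 0.0119
```

```bash
python3 -c "
from h import *
snap('scene','s4')
plan(.4554,-.352,.028,-.0222)
i=cv2.imread('pics/s4.png');cv2.imwrite('pics/s4z.png',cv2.resize(i[220:340,110:260],(750,600),interpolation=cv2.INTER_CUBIC))"
```

```text
t 3.8 pos [ 0.4551 -0.3504  0.0577] yaw -0.0222 tilt [-1.e-04  1.e-04 -1.e+00] w 0.0121 F [ 0.71  0.12 -1.42]
shift now mm [ 0.4  1.6 29.7] turn after [-0.0001  0.0001 -0.    ] rows 0.7431029147900492
  if turned first: [ 0.4  1.6 29.7]
```

View pics/s4z.png

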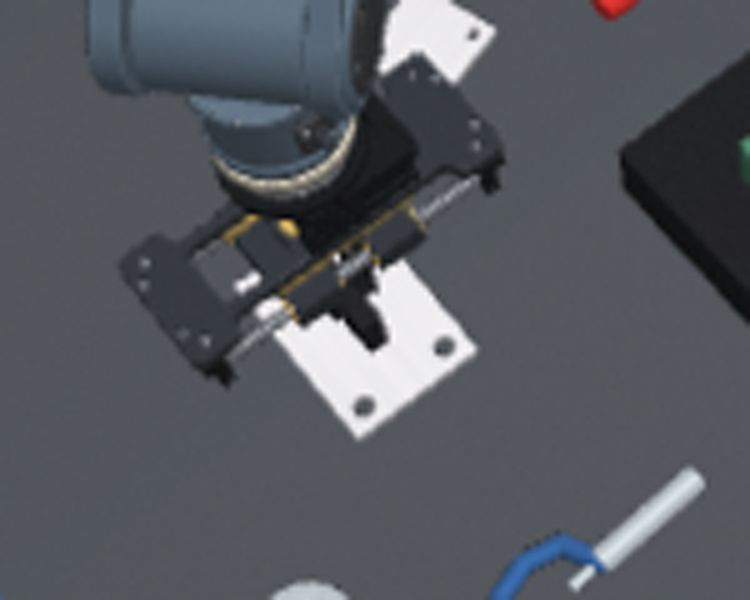

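{"method": "apply_moves", "body": {"series": [0, 0, 0, -25, 0, 0, 0, 0, 0, 0, -30, 0, 0, 0, 0, 0, 0, -30, 0, 0, 0, 0, 0, 0, -30, 0, 0, 0, 0, 0, 0, -20, 0, 0, 0.07, 0, 0, 0, 0, 0, 0, 0.08, 0, 0, 0, 0, 0, 0, 0.072, 0, 0, 0, 0, 0, 0, 0]}}

```text
t: 4.6
eef_pos: [0.4547, -0.3501, 0.1921]
tool_rot: [-3.117, 0.382, 0.002]
ft_force: [-0.5, -1.1, -2.3]
gripper_width: 0.0117
```

```bash
python3 -c "
from h import *
plan(.6322,.1098,.193,-.244)"
```

```text
t 4.6 pos [ 0.4547 -0.3501  0.1921] yaw -0.2441 tilt [-0.001   0.0011 -1.    ] w 0.0117 F [-0.54 -1.09 -2.3 ]
shift now mm [  61.1 -489.1   -0.6] turn after [-0.0008  0.0012 -0.0001] rows 12.323457804848966
  if turned first: [  61.1 -489.1   -0.9]
```

{"method": "apply_moves", "body": {"series": [0, 2, -15, 0, 0, 0, 0, 0, 4, -30, 0, 0, 0, 0, 0, 4.5, -35, 0, 0, 0, 0, 0, 4.5, -35, 0, 0, 0, 0, 0, 4.5, -35, 0, 0, 0, 0, 0, 4.5, -35, 0, 0, 0, 0, 0, 4, -35, 0, 0, 0, 0, 0, 4, -35, 0, 0, 0, 0]}}

```text
t: 5.4
eef_pos: [0.5477, -0.1081, 0.1921]
tool_rot: [-3.118, 0.38, 0.002]
ft_force: [1.2, -1.3, -1.3]
gripper_width: 0.012
```

{"method": "apply_moves", "body": {"series": [0, 4.5, -35, 0, 0, 0, 0, 0, 4.5, -35, 0, 0, 0, 0, 0, 4.5, -35, 0, 0, 0, 0, 0, 4.5, -35, 0, 0, 0, 0, 0, 4.5, -35, 0, 0, 0, 0, 0, 4, -30, 0, 0, 0, 0, 0, 2, -20, 0, 0, 0, 0, 0, 0.5, -9, 0, 0, 0, 0]}}

```text
t: 6.2
eef_pos: [0.6321, 0.1123, 0.1918]
tool_rot: [-3.118, 0.377, 0.002]
ft_force: [-0.5, 1.4, -1.1]
gripper_width: 0.0117
```

{"method": "apply_moves", "body": {"series": [0, 0, 0, 0, 0, 0, 0, 0, 0, 0, 0, 0, 0, 0, 0, 0, 0, 0, 0, 0, 0, 0, 0, 0, 0, 0, 0, 0]}}

```text
t: 6.6
eef_pos: [0.6323, 0.108, 0.1927]
tool_rot: [3.118, -0.385, -0.001]
ft_force: [-0.1, -0.1, -1.8]
gripper_width: 0.0118
```

```bash
python3 -c "
from h import *
plan(.6322,.1098,.193,-.244)
snap('scene','s5');snap('top','t5')
plan(.6322,.1098,.143,-.244)
a=cv2.imread('pics/s5.png')[150:270,280:430];b=cv2.imread('pics/t5.png')[110:230,170:320]
cv2.imwrite('pics/s5z.png',cv2.resize(np.hstack([a,b]),(800,320),interpolation=cv2.INTER_CUBIC))"
```

```text
t 6.6 pos [0.6323 0.108  0.1927] yaw -0.2456 tilt [-4.e-04 -2.e-04 -1.e+00] w 0.0118 F [-0.14 -0.11 -1.79]
shift now mm [-0.6 -1.7 -0.3] turn after [ 0.0003  0.0003 -0.0016] rows 0.04538320167237399
  if turned first: [-0.6 -1.7 -0.3]
t 6.7 pos [0.6325 0.1083 0.1928] yaw -0.2454 tilt [-1.e-04 -1.e-04 -1.e+00] w 0.0116 F [ 0.02 -0.17 -1.21]
shift now mm [-0.7 -1.4 49.8] turn after [ 0.0001  0.     -0.0014] rows 1.2451309797734567
  if turned first: [-0.7 -1.4 49.8]
```

View pics/s5z.png

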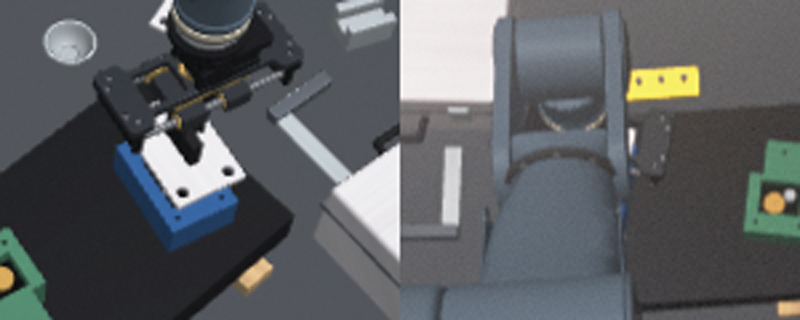

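```bash
python3 -c "
from c import *
pose(load('s5'),[[365.1,214.1],[348.2,222]],H4[:2],.1928-.0278+.006,3.3)
pose(load('scene0'),[[362.6, 223.4], [346.2, 231.2]],H4[:2],.115,2.2)"
```

```text
[0.631  0.1061] -0.2449 [[0.0, 0.1], [-0.0, -0.1]] [[365.0, 213.8], [348.0, 221.9]]
[0.6304 0.1083] -0.2475 [[0.1, 0.2], [-0.1, -0.2]] [[362.6, 223.4], [346.2, 231.2]]
```

{"method": "apply_moves", "body": {"series": [0, -0.7, -1.6, 15, 0, 0, 0, 0, 0, 0, 20, 0, 0, 0, 0, 0, 0, 9, 0, 0, 0, 0, 0, 0, 0, 0, 0, 0, 0, 0, 0, 0, 0, 0, 0, 0, 0, 0, 0, 0, 0, 0]}}

```text
t: 7.3
eef_pos: [0.6332, 0.1108, 0.1497]
tool_rot: [-3.118, 0.383, -0.003]
ft_force: [-0.3, 0.3, -2.6]
gripper_width: 0.0119
```

```bash
python3 -c "
from c import *
snap('scene','s6')
plan(.632,.1099,.143,-.244)
d=load('s6');z=sense()['eef_pos'][2]-.0278+.006
sd=proj(d,np.array([[.6304,.1083,0]])+np.c_[H4[:2]@np.array([[np.cos(.245),-np.sin(.245)],[np.sin(.245),np.cos(.245)]]),[z,z]])
print(sd)
pose(d,sd,H4[:2],z,3.3)
a=cv2.imread('pics/s6.png')[170:260,300:420]
cv2.imwrite('pics/s6z.png',cv2.resize(a,(800,600),interpolation=cv2.INTER_CUBIC))"
```

```text
t 7.35 pos [0.6331 0.1109 0.1497] yaw -0.2443 tilt [ 0.0022  0.     -1.    ] w 0.0121 F [-0.36  0.1  -1.61]
shift now mm [-0.9  1.2  6.7] turn after [-0.0006 -0.0021 -0.0003] rows 0.17283366990737242
  if turned first: [-0.9  1.2  6.7]
[[363.317414   221.0827083 ]
 [346.6558359  228.99530766]]
[0.6315 0.1095] -0.2436 [[0.0, 0.2], [-0.0, -0.2]] [[363.9, 221.1], [347.4, 229.0]]
```

View pics/s6z.png

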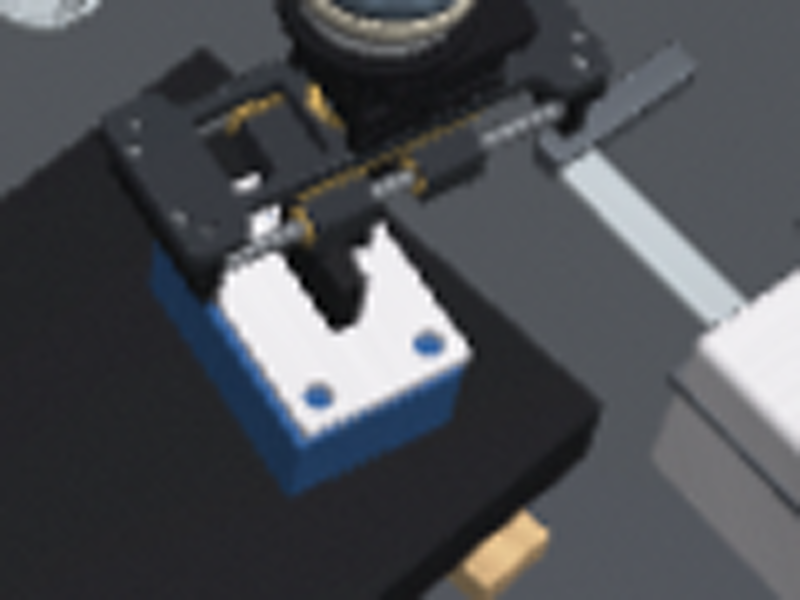

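{"method": "apply_moves", "body": {"series": [0, -0.8, 1.2, 4, 0, 0, 0, 0, 0, 0, 0, 0, 0, 0, 0, 0, 0, 0, 0, 0, 0, 0, 0, 0, 0, 0, 0, 0, 0, 0, 0, 0, 0, 0, 0]}}

```text
t: 7.85
eef_pos: [0.6313, 0.1099, 0.1447]
tool_rot: [-3.118, 0.383, -0.0]
ft_force: [-0.3, -0.6, -1.1]
gripper_width: 0.0119
```

```bash
python3 -c "
from c import *
snap('scene','s7')
plan(.632,.1099,.143,-.244)
d=load('s7');z=sense()['eef_pos'][2]-.0278+.006
pose(d,[[363.6,222],[347,230]],H4[:2],z,3.3)"
```

```text
t 7.9 pos [0.6313 0.1099 0.1447] yaw -0.2442 tilt [ 2.e-04  0.e+00 -1.e+00] w 0.0118 F [-0.05  0.31 -2.19]
shift now mm [ 0.7 -0.1  1.7] turn after [-0.0001 -0.0002 -0.0002] rows 0.04608463732524664
  if turned first: [ 0.7 -0.1  1.7]
[0.6298 0.1081] -0.2409 [[-0.0, -0.2], [0.0, 0.2]] [[363.0, 221.8], [346.3, 229.8]]
```

Within a millimetre; lower until contact and release.

{"method": "apply_moves", "body": {"series": [0, 0.5, 0, 1, 0, 0, 0, 0, 0, 0, 1, 0, 0, 0, 0, 0, 0, 0, 0, 0, 0, 0, 0, 0, 0, 0, 0, 0]}}

```text
t: 8.3
eef_pos: [0.6319, 0.1098, 0.1428]
tool_rot: [-3.118, 0.383, -0.001]
ft_force: [0.4, 0.5, -0.2]
gripper_width: 0.0119
```

```bash
python3 -c "
from c import *
plan(.632,.1099,.143,-.244)"
```

```text
t 8.3 pos [0.6319 0.1098 0.1428] yaw -0.2442 tilt [ 4.e-04  0.e+00 -1.e+00] w 0.0119 F [ 0.36  0.51 -0.21]
shift now mm [ 0.1 -0.1 -0.2] turn after [-0.0001 -0.0003 -0.0002] rows 0.006826836698048164
  if turned first: [ 0.1 -0.1 -0.2]
```

{"method": "apply_moves", "body": {"series": [0, 0, 0, 0.5, 0, 0, 0, 0, 0, 0, 0, 0, 0, 0, 40, 0, 0, 0, 0, 0, 0, 40, 0, 0, 0, 0, 0, 0, 40, 0, 0, 0, 0, 0, 0, 40, 0, 0, 0, 0, 0, 0, 40, 0, 0, 0, 0, 0, 0]}}

```text
t: 9.0
eef_pos: [0.6317, 0.1098, 0.1419]
tool_rot: [3.118, -0.383, -0.0]
ft_force: [-0.0, -1.0, -0.1]
gripper_width: 0.0385
```

```bash
python3 -c "
from c import *
plan(.632,.1099,.24,-.244)
d=snap('scene','s8')
pose(d,[[363.0, 221.8], [346.3, 229.8]],H4[:2],.121,3.3)"
```

```text
t 9.0 pos [0.6317 0.1098 0.1419] yaw -0.2442 tilt [-3.e-04  0.e+00 -1.e+00] w 0.0385 F [-0.01 -1.   -0.09]
shift now mm [  0.3  -0.2 -98.1] turn after [ 0.      0.0003 -0.0002] rows 2.451943836359214
  if turned first: [  0.3  -0.2 -98.1]
[0.6305 0.108 ] -0.247 [[0.0, 0.1], [-0.0, -0.1]] [[362.9, 222.4], [346.3, 230.3]]
```

{"method": "apply_moves", "body": {"series": [40, 0, 0, -15, 0, 0, 0, 40, 0, 0, -30, 0, 0, 0, 40, 0, 0, -35, 0, 0, 0, 40, 0, 0, -18, 0, 0, -0.1, 60, 0, 0, 0, 0, 0, -0.105, 60, 0, 0, 0, 0, 0, -0.105, 60, 0, 0, 0, 0, 0, -0.107, 60, 0, 0, 0, 0, 0, -0.107]}}

```text
t: 9.85
eef_pos: [0.6316, 0.1098, 0.2402]
tool_rot: [-3.11, -0.445, 0.0]
ft_force: [0.0, -0.5, -0.1]
gripper_width: 0.0583
```

```bash
python3 -c "
from c import *
plan(.4627,.3427,.15,.28)"
```

```text
t 9.85 pos [0.6316 0.1098 0.2402] yaw 0.2842 tilt [-1.e-04 -0.e+00 -1.e+00] w 0.0583 F [ 0.01 -0.52 -0.1 ]
shift now mm [ -96.8 -270.9   90.2] turn after [-0.      0.0001  0.0042] rows 7.537684703972862
  if turned first: [ -98.  -270.5   90.2]
```

{"method": "apply_moves", "body": {"series": [60, -12, -33, 0, 0, 0, 0, 60, -13, -34, 0, 0, 0, 0, 60, -13, -34, 0, 0, 0, 0, 60, -12, -34, 10, 0, 0, 0, 60, -12, -34, 20, 0, 0, 0, 60, -12, -34, 20, 0, 0, 0, 60, -12, -34, 20, 0, 0, 0, 60, -12, -34, 20, 0, 0, 0]}}

```text
t: 10.65
eef_pos: [0.4619, 0.3443, 0.1496]
tool_rot: [-3.111, -0.438, -0.001]
ft_force: [0.5, 0.2, 0.1]
gripper_width: 0.0603
```

{"method": "apply_moves", "body": {"series": [60, 0, 0, 0, 0, 0, 0, 60, 0, 0, 0, 0, 0, 0, 60, 0, 0, 0, 0, 0, 0, 60, 0, 0, 0, 0, 0, 0]}}

```text
t: 11.05
eef_pos: [0.4643, 0.3426, 0.151]
tool_rot: [-3.111, -0.435, -0.003]
ft_force: [-1.1, -0.2, -0.2]
gripper_width: 0.0598
```

```bash
python3 -c "
from c import *
d=snap('scene','s9')
plan(.4627,.3427,.028,.28)
# placed cover check
pose(d,[[362.9, 222.4], [346.3, 230.3],[345.5,198],[329.4,205.5]],H4,.121,3.3)"
```

```text
t 11.1 pos [0.4641 0.3426 0.151 ] yaw 0.278 tilt [ 1.9e-03  7.0e-04 -1.0e+00] w 0.0596 F [ 0.3   0.25 -0.54]
shift now mm [ -1.6  -0.5 123. ] turn after [-0.0002 -0.002  -0.002 ] rows 3.0750123751296656
  if turned first: [ -1.3  -0.5 123. ]
[0.6308 0.1071] -0.2392 [[0.2, -0.4], [0.5, -0.7], [-1.3, 2.3], [0.6, -1.2]] [[362.9, 222.4], [346.3, 230.3], [345.3, 198.6], [329.4, 205.0]]
```

View pics/s9.png

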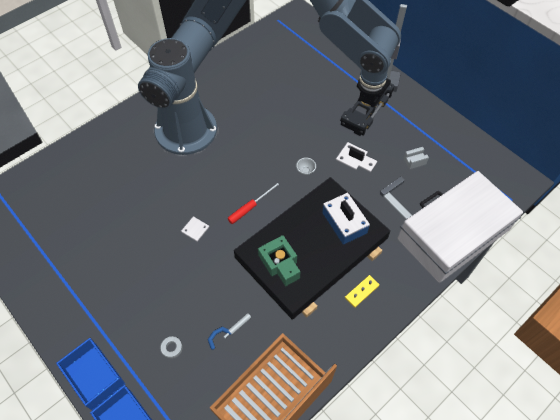

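{"method": "apply_moves", "body": {"series": [60, -1, 0, 35, 0, 0, 0, 60, 0, 0, 35, 0, 0, 0, 60, 0, 0, 25, 0, 0, 0, 60, 0, 0, 0, 0, 0, 0, 60, 0, 0, 0, 0, 0, 0, 60, 0, 0, 0, 0, 0, 0]}}

```text
t: 11.7
eef_pos: [0.4634, 0.3433, 0.0568]
tool_rot: [-3.11, -0.437, -0.005]
ft_force: [0.3, -0.1, -0.1]
gripper_width: 0.0599
```

```bash
python3 -c "
from c import *
d=snap('scene','s10');snap('top','t10')
plan(.4627,.3427,.028,.28)
a=cv2.imread('pics/s10.png')[90:210,300:420];b=cv2.imread('pics/t10.png')[180:300,120:240]
cv2.imwrite('pics/s10z.png',cv2.resize(np.hstack([a,b]),(800,400),interpolation=cv2.INTER_CUBIC))"
```

```text
t 11.8 pos [0.4631 0.3434 0.0569] yaw 0.2796 tilt [ 0.0032  0.0015 -1.    ] w 0.0602 F [-0.14  0.09 -0.01]
shift now mm [-0.7  0.6 28.9] turn after [-0.0006 -0.0035 -0.0004] rows 0.7221897676574585
  if turned first: [-0.6  0.6 28.9]
```

View pics/s10z.png

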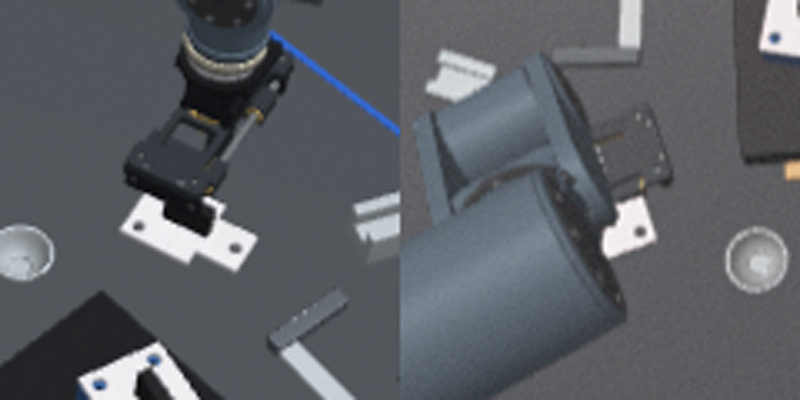

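{"method": "apply_moves", "body": {"series": [60, -0.5, 0.5, 15, 0, -0.002, 0, 60, 0, 0, 14, 0, 0, 0, 60, 0, 0, 0, 0, 0, 0, 60, 0, 0, 0, 0, 0, 0, 0, 0, 0, 0, 0, 0, 0, 0, 0, 0, 0, 0, 0, 0, 0, 0, 0, 0, 0, 0, 0, 0, 0, 0, 0, 0, 0, 0]}}

```text
t: 12.6
eef_pos: [0.4615, 0.3424, 0.0264]
tool_rot: [3.111, 0.438, -0.002]
ft_force: [0.8, 0.1, -0.6]
gripper_width: 0.0353
```

{"method": "apply_moves", "body": {"series": [0, 0, 0, 0, 0, 0, 0, 0, 0, 0, 0, 0, 0, 0, 0, 0, 0, 0, 0, 0, 0, 0, 0, 0, 0, 0, 0, 0]}}

```text
t: 13.0
eef_pos: [0.4614, 0.3423, 0.0262]
tool_rot: [3.111, 0.438, -0.003]
ft_force: [0.5, -0.5, 0.4]
gripper_width: 0.0123
```

```bash
python3 -c "
from c import *
plan(.4627,.3427,.028,.28)
d=snap('scene','s11')
for n in('scene0','s11'): pose(load(n),[[370.1, 164.1], [341.1, 157.4]],H3[[0,2]],.006,3.3)"
```

```text
t 13.0 pos [0.4614 0.3423 0.0262] yaw 0.2798 tilt [-1.8e-03 -5.0e-04 -1.0e+00] w 0.0123 F [ 0.51 -0.48  0.38]
shift now mm [ 1.4 -0.  -1.8] turn after [-0.      0.0019 -0.0002] rows 0.05638974720116298
  if turned first: [ 1.4 -0.  -1.8]
[0.4607 0.341 ] 0.2786 [[-0.0, -0.0], [0.0, 0.0]] [[370.1, 164.1], [341.1, 157.4]]
[0.4609 0.3404] 0.2852 [[-0.2, -0.1], [0.2, 0.1]] [[370.1, 164.1], [341.0, 157.6]]
```

{"method": "apply_moves", "body": {"series": [0, 0, 0, -6, 0, 0, 0, 0, 0, 0, -18, 0, 0, 0, 0, 0, 0, -30, 0, 0, 0, 0, 0, 0, -32, 0, 0, 0, 0, 0, 0, -32, 0, 0, 0, 0, 0, 0, -32, 0, 0, 0, 0, 0, 0, -30, 0, 0, 0, 0, 0, 0, -12, 0, 0, 0]}}

```text
t: 13.85
eef_pos: [0.463, 0.3431, 0.2215]
tool_rot: [-3.109, -0.438, -0.006]
ft_force: [0.5, 0.6, -0.4]
gripper_width: 0.0127
```

{"method": "apply_moves", "body": {"series": [0, 0, 0, 0, 0, 0, 0.06, 0, 0, 0, 0, 0, 0, 0.085, 0, 0, 0, 0, 0, 0, 0.09, 0, 0, 0, 0, 0, 0, 0.09, 0, 0, 0, 0, 0, 0, 0.09, 0, 0, 0, 0, 0, 0, 0.058, 0, 0, 0, 0, 0, 0, 0]}}

```text
t: 14.55
eef_pos: [0.4609, 0.342, 0.217]
tool_rot: [3.125, -0.303, -0.006]
ft_force: [0.2, -0.2, -1.6]
gripper_width: 0.0129
```

```bash
python3 -c "
from c import *
d=snap('scene','s12')
a=cv2.imread('pics/s12.png')[50:210,300:460]
cv2.imwrite('pics/s12z.png',cv2.resize(a,(480,480),interpolation=cv2.INTER_CUBIC))
plan(.6046,-.1149,.215,-.193)"
```

```text
t 14.6 pos [0.4611 0.3421 0.2172] yaw -0.192 tilt [-0.0038 -0.0014 -1.    ] w 0.013 F [ 0.62 -0.34 -2.82]
shift now mm [228.1 421.2   2.3] turn after [0.0021 0.0034 0.001 ] rows 11.974867909709705
  if turned first: [228.5 421.    2.2]
```

View pics/s12z.png

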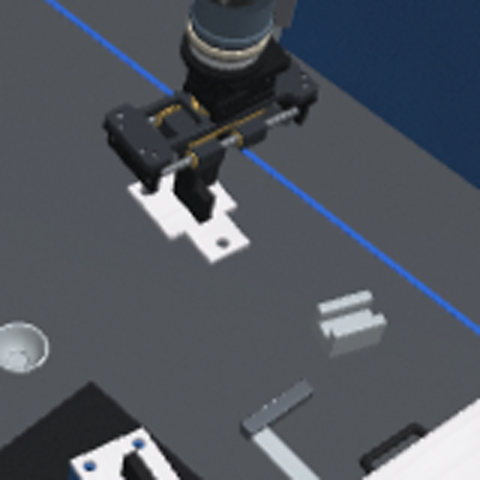

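{"method": "apply_moves", "body": {"series": [0, 8, 15, 0, 0, 0, 0, 0, 16, 30, 0, 0, 0, 0, 0, 18, 33, 0, 0, 0, 0, 0, 18, 33, 0, 0, 0, 0, 0, 18, 33, 0, 0, 0, 0, 0, 18, 33, 0, 0, 0, 0, 0, 18, 33, 0, 0, 0, 0, 0, 18, 33, 0, 0, 0, 0]}}

```text
t: 15.4
eef_pos: [0.5446, 0.076, 0.218]
tool_rot: [3.126, -0.302, -0.004]
ft_force: [0.6, 0.8, -1.0]
gripper_width: 0.0127
```

{"method": "apply_moves", "body": {"series": [0, 18, 33, 0, 0, 0, 0, 0, 18, 33, 0, 0, 0, 0, 0, 18, 33, 0, 0, 0, 0, 0, 18, 33, 0, 0, 0, 0, 0, 14, 26, 0, 0, 0, 0, 0, 8, 15, 0, 0, 0, 0, 0, 2, 5, 0, 0, 0, 0, 0, 0, 0, 0, 0, 0, 0]}}

```text
t: 16.2
eef_pos: [0.604, -0.1147, 0.2178]
tool_rot: [3.127, -0.304, -0.005]
ft_force: [-0.4, 1.1, -2.0]
gripper_width: 0.0129
```

{"method": "apply_moves", "body": {"series": [0, 0, 0, 0, 0, 0, 0, 0, 0, 0, 0, 0, 0, 0, 0, 0, 0, 0, 0, 0, 0, 0, 0, 0, 0, 0, 0, 0]}}

```text
t: 16.6
eef_pos: [0.6046, -0.1136, 0.2183]
tool_rot: [3.127, -0.301, -0.003]
ft_force: [-0.4, 0.5, -0.8]
gripper_width: 0.0129
```

```bash
python3 -c "
from c import *
d=snap('scene','s13');snap('top','t13')
plan(.6046,-.1149,.152,-.193)
a=cv2.imread('pics/s13.png')[180:300,220:380];b=cv2.imread('pics/t13.png')[110:230,230:390]
cv2.imwrite('pics/s13z.png',cv2.resize(np.vstack([a,b]),(400,600),interpolation=cv2.INTER_CUBIC))"
```

```text
t 16.7 pos [ 0.6047 -0.114   0.2182] yaw -0.1923 tilt [-1.8e-03 -6.0e-04 -1.0e+00] w 0.0129 F [-0.11  0.39 -1.15]
shift now mm [ 0.2  0.8 66.2] turn after [0.0009 0.0017 0.0007] rows 1.6560932193330278
  if turned first: [ 0.1  0.9 66.2]
```

View pics/s13z.png

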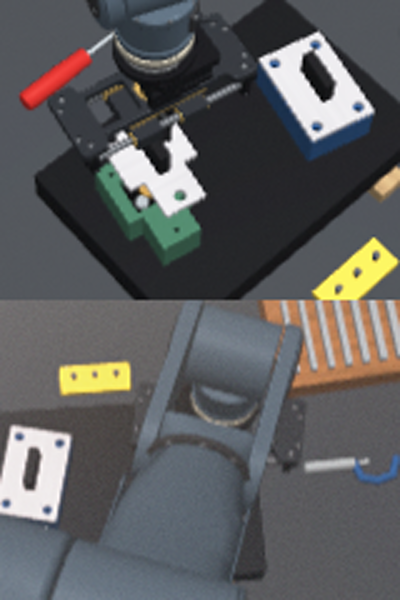

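{"method": "apply_moves", "body": {"series": [0, 0, 0.5, 15, 0, 0, 0, 0, 0, 0, 25, 0, 0, 0, 0, 0, 0, 20, 0, 0, 0, 0, 0, 0, 5, 0, 0, 0, 0, 0, 0, 0, 0, 0, 0, 0, 0, 0, 0, 0, 0, 0, 0, 0, 0, 0, 0, 0, 0, 0, 0, 0, 0, 0, 0, 0]}}

```text
t: 17.5
eef_pos: [0.6051, -0.1153, 0.1543]
tool_rot: [3.126, -0.303, 0.0]
ft_force: [-0.0, 0.6, -1.6]
gripper_width: 0.013
```

```bash
python3 -c "
from c import *
d=load('t13'); sd=proj(d,np.array([.6347,.1088,0])+np.c_[H4@np.array([[np.cos(.245),-np.sin(.245)],[np.sin(.245),np.cos(.245)]]),[.121]*4])
pose(d,sd,H4,.121,3.3)
d=snap('scene','s14');snap('top','t14')
sd=proj(d,np.array([.6304,.1083,0])+np.c_[H4@np.array([[np.cos(.245),-np.sin(.245)],[np.sin(.245),np.cos(.245)]]),[.121]*4])
pose(d,sd,H4,.121,3.3)
plan(.6046,-.1149,.152,-.193)
a=cv2.imread('pics/s14.png')[215:305,230:350]
cv2.imwrite('pics/s14z.png',cv2.resize(a,(800,600),interpolation=cv2.INTER_CUBIC))"
```

```text
[0.6343 0.109 ] -0.2444 [[-0.1, 0.0], [0.1, -0.1], [-0.0, -0.1], [0.0, 0.1]] [[237.3, 164.2], [253.4, 166.8], [232.0, 190.9], [248.4, 193.5]]
[0.6308 0.1071] -0.2392 [[0.2, -0.4], [0.5, -0.7], [-1.3, 2.3], [0.6, -1.2]] [[362.9, 222.4], [346.3, 230.3], [345.3, 198.6], [329.4, 205.0]]
t 17.6 pos [ 0.6048 -0.1152  0.1539] yaw -0.1932 tilt [-6.0e-04 -1.1e-03 -1.0e+00] w 0.0128 F [-1.35 -0.02 -1.34]
shift now mm [-0.3 -0.3  1.9] turn after [ 0.0012  0.0004 -0.0002] rows 0.048191483014811146
  if turned first: [-0.3 -0.3  1.9]
```

View pics/s14z.png

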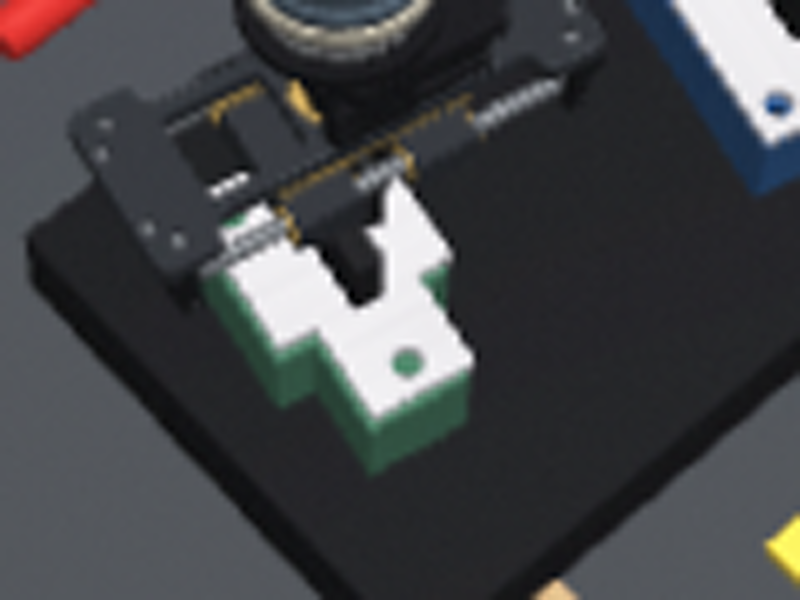

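```bash
cat > k.py <<'E'
from c import *
def c3(n):
    d=load(n); z=float(sense()['eef_pos'][2])-.0262+.006; print('underside-top',z-.006-.115)
    c,s=np.cos(-.1929),np.sin(-.1929); Rm=np.array([[c,-s],[s,c]]); t=np.array([.6032,-.1165])
    M=np.array([[53,0],[66,23],[66,-23],[22,-23],[22,-40],[22,40]])/1e3
    e=proj(d,np.c_[M@Rm.T+t,[z]*len(M)])
    w=(d['image'].min(2)).astype(np.uint8)
    m=[cen(d,e[0],3.3)]
    q=cv2.cornerSubPix(w,e[1:].astype(np.float32).reshape(-1,1,2).copy(),(3,3),(-1,-1),(3,30,.01)).reshape(-1,2)
    m=np.vstack([m,q]); P=toz(d,m,z)[:,:2]
    print('err mm (world) per pt',((P-(M@Rm.T+t))*1000).round(1).tolist())
    print('px exp',e.round(1).tolist(),'meas',m.round(1).tolist())
    T,th,r=rigid(M,P); print('pose',T.round(4),round(th,4),'d mm',((T-t)*1000).round(1),r.round(1).tolist())
E
python3 -c "
from k import *
c3('s14')"
```

```text
underside-top 0.01269065801390755
err mm (world) per pt [[1.6, -0.2], [1.5, 0.3], [2.7, -1.6], [2.2, -1.8], [1.8, -2.0], [0.9, 0.3]]
px exp [[290.3, 268.5], [300.4, 268.3], [285.4, 276.5], [276.8, 263.3], [271.2, 266.3], [297.1, 252.4]] meas [[290.7, 268.9], [300.8, 268.6], [285.6, 277.6], [276.8, 264.3], [271.1, 267.2], [297.4, 252.6]]
pose [ 0.6048 -0.1181] -0.1739 d mm [ 1.6 -1.6] [[0.2, -0.4], [-0.1, -0.6], [-0.5, 1.2], [-0.1, 0.5], [0.6, 0.6], [-0.0, -1.3]]
```

```bash
python3 -c "
from c import *
a=cv2.imread('pics/s14.png')[240:285,255:315]
cv2.imwrite('pics/s14y.png',cv2.resize(a,(780,585),interpolation=cv2.INTER_NEAREST))
g=load('s14')['image']; print(g[258:284,280].tolist())
print(g[240:275,272].tolist())"
```

```text
[[222, 221, 224], [238, 237, 239], [240, 238, 241], [238, 236, 240], [238, 236, 239], [239, 238, 240], [240, 239, 241], [241, 240, 242], [241, 240, 243], [238, 237, 240], [209, 207, 212], [138, 152, 146], [92, 138, 115], [70, 116, 94], [51, 85, 68], [42, 70, 57], [41, 65, 54], [40, 65, 53], [41, 67, 54], [41, 66, 54], [39, 56, 49], [39, 44, 44], [37, 38, 42], [38, 38, 42], [37, 38, 41], [37, 37, 41]]
[[56, 59, 65], [64, 68, 73], [43, 47, 51], [74, 66, 47], [90, 81, 60], [59, 57, 54], [129, 109, 69], [114, 103, 78], [157, 156, 153], [116, 119, 120], [147, 146, 150], [231, 230, 232], [240, 239, 242], [240, 239, 242], [240, 239, 242], [239, 238, 241], [238, 237, 239], [237, 236, 239], [239, 237, 240], [241, 240, 242], [240, 238, 241], [239, 238, 240], [238, 237, 240], [238, 237, 239], [238, 237, 239], [237, 236, 238], [200, 198, 203], [129, 151, 142], [89, 139, 115], [58, 97, 79], [50, 83, 67], [50, 82, 66], [50, 83, 67], [51, 83, 67], [49, 82, 66]]
```

View pics/s14y.png

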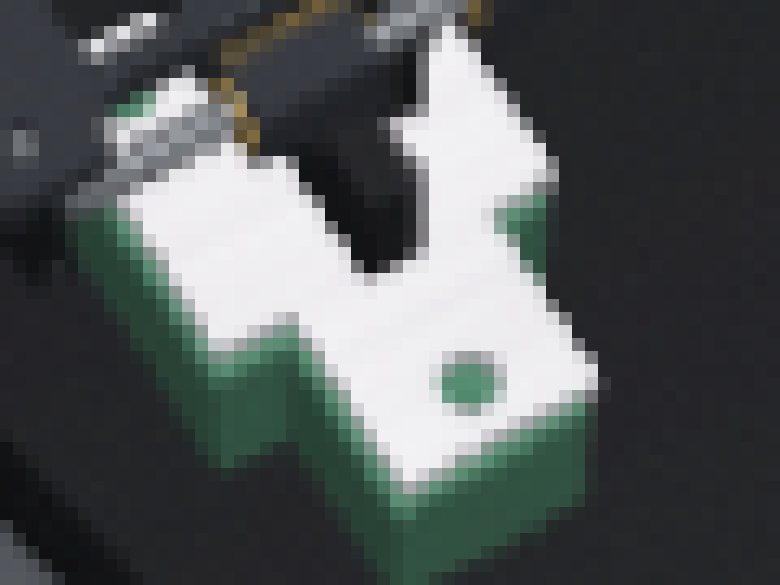

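```bash
sed -i 's/^    m=np.vstack.*/    m=np.vstack([m,q]); zz=z-np.array([0,.003,.006,.006,.006,0]); P=np.array([toz(d,m[i],zz[i])[0,:2] for i in range(6)])/' k.py; python3 -c "
from k import *
c3('s14')"
```

```text
underside-top 0.01269065801390755
err mm (world) per pt [[1.6, -0.2], [0.5, 1.3], [0.8, 0.2], [0.1, 0.0], [-0.4, -0.2], [0.9, 0.3]]
px exp [[290.3, 268.5], [300.4, 268.3], [285.4, 276.5], [276.8, 263.3], [271.2, 266.3], [297.1, 252.4]] meas [[290.7, 268.9], [300.8, 268.6], [285.6, 277.6], [276.8, 264.3], [271.1, 267.2], [297.4, 252.6]]
pose [ 0.6038 -0.1162] -0.1941 d mm [0.6 0.3] [[-1.0, 0.5], [0.1, -1.1], [-0.3, 0.0], [0.5, 0.2], [0.9, 0.5], [-0.3, -0.0]]
```

{"method": "apply_moves", "body": {"series": [0, -0.8, 0, 2, 0, 0, 0, 0, 0, 0, 0, 0, 0, 0, 0, 0, 0, 0, 0, 0, 0, 0, 0, 0, 0, 0, 0, 0, 0, 0, 0, 0, 0, 0, 0, 0, 0, 0, 0, 0, 0, 0, 0, 0, 0, 0, 0, 0, 0, 0, 0, 0, 0, 0, 0, 0]}}

```text
t: 18.4
eef_pos: [0.6036, -0.1149, 0.1511]
tool_rot: [3.126, -0.303, -0.003]
ft_force: [0.2, -0.3, -1.7]
gripper_width: 0.0131
```

```bash
python3 -c "
from k import *
snap('scene','s15');snap('top','t15');plan(.604,-.1152,.152,-.193)
c3('s15')"
```

```text
t 18.5 pos [ 0.6037 -0.1149  0.1511] yaw -0.1932 tilt [-1.9e-03 -5.0e-04 -1.0e+00] w 0.0129 F [-0.06 -0.44 -1.17]
shift now mm [ 0.4  0.2 -0.9] turn after [ 0.0009  0.0017 -0.0002] rows 0.02413210357138646
  if turned first: [ 0.4  0.2 -0.9]
underside-top 0.009937487998597519
err mm (world) per pt [[0.4, -0.3], [-1.9, 1.8], [-0.5, 0.6], [-0.5, 0.4], [-1.3, 0.5], [-0.4, 0.7]]
px exp [[290.3, 268.9], [300.3, 268.7], [285.3, 276.9], [276.8, 263.7], [271.2, 266.7], [297.1, 252.8]] meas [[290.3, 269.1], [300.3, 268.3], [285.4, 277.6], [276.8, 264.5], [271.1, 267.3], [297.1, 252.6]]
pose [ 0.6024 -0.1161] -0.1879 d mm [-0.8  0.4] [[-1.1, 1.0], [1.1, -1.1], [-0.1, 0.1], [-0.1, 0.1], [0.7, 0.0], [-0.5, -0.1]]
```

View pics/s15.png

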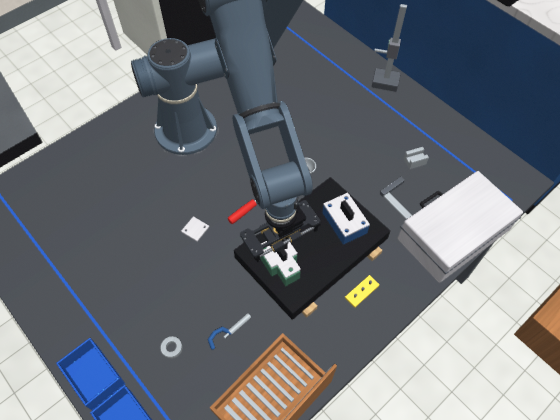

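{"method": "apply_moves", "body": {"series": [0, 0, 0, 0, 0, 0, 0, 0, 0, 0, 0, 0, 0, 0, 0, 0, 0, 0, 0, 0, 0, 0, 0, 0, 0, 0, 0, 0, 0, 0, 0, 0, 0, 0, 0]}}

```text
t: 19.0
eef_pos: [0.6037, -0.1149, 0.1511]
tool_rot: [3.126, -0.303, -0.003]
ft_force: [-0.2, -0.3, -0.7]
gripper_width: 0.0126
```

```bash
python3 -c "
from c import *
plan(.604,-.1152,.151,-.193); print(np.abs(sense()['joint_velocities']).max()); print(finish_job())"
```

```text
t 19.0 pos [ 0.6037 -0.1149  0.1511] yaw -0.1932 tilt [-1.9e-03 -6.0e-04 -1.0e+00] w 0.0126 F [-0.21 -0.28 -0.72]
shift now mm [0.4 0.2 0.1] turn after [ 0.0009  0.0018 -0.0002] rows 0.011127720785933885
  if turned first: [0.4 0.2 0.1]
0.0018096863814221309
the job is handed in; nothing more can be done
None
```

I laid the four-hole cover on the blue housing and let go of it. I then picked up the T-shaped cover and handed the job in at 19 s while holding it over the green housing.

- **Four-hole cover:** the top view, with all four holes visible, puts it about 0.5 mm and 0.001 rad from the housing. The scene view of all four holes was less clear (residuals up to 2.6 mm) because the rib hides part of the back holes. The two front holes alone agreed to within about 0.3 mm.
- **T-shaped cover:** it hangs about 10 mm above the housing, with the tool tilted about 0.002 rad and the arm at rest. The tongue hole measured about 0.5 mm off, and the pose fitted to the hole and five corners was about 0.9 mm and 0.005 rad off. The two holes at the wide end were under the gripper, so I worked them out from that fit. Single corners disagreed by up to 2.6 mm, probably because the plate's bright side edges blur them.
- **Disagreements:** the two cameras differed by about 4 mm in x, so I used relative distances, which agreed to within 1 mm. The gripper read 12–13 mm on the 14 mm ribs, but both covers were seen to lift and stayed in the grip.
- **Other things on the bench:** I didn't touch any of them, and in the last picture they look unmoved; I didn't measure them.

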